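# Dock a tube carrier under the retaining lips of a shaker

### The arm

A 6-joint arm with a two-finger parallel gripper is mounted at the origin on the work surface. World frame = base frame: x ahead of the robot, y to its left, z up, the work surface at z = 0. Lengths are in m, angles in rad, forces in N, time in s.
With the tool pointing down it reaches from about 0.35 to 1 m from the base axis. Payload 7.1 kg.
Tool frame: the origin (TCP) lies at the centre of the arm's flange, where the gripper is bolted on; the fingertips stand 173 mm ahead of it and the grasp point (between the pads) lies 155 mm ahead of it; x points along the fingers, y is the direction in which the jaws open and shut, and the axes are right-handed (so a half turn about x gives the same grasp; the last joint's range is limited). The gripper opens to 85 mm and grips with 20 to 120 N. Pads are 22 mm wide; open, the fingers measure 114 mm over their backs; the gripper's body (76 mm by 85 mm) begins 54 mm behind the grasp point. The pads swing forward as they close: fully open they stand 13 mm farther back than shut.
Start: joints at [-0.019, 0.423, 1.63, -0, 1.089, -0.019], TCP at [0.625, 0, 0.405] pointing down, gripper open.
Joint ranges: [-3, 3], [-0.9, 2.11], [0.09, 2.58], [-1.31, 4.45], [0.11, 2.69], [-2.54, 2.54]. Speed limits (rad/s): [2.39, 2.39, 3.01, 3.14, 3.14, 3.14].

### API

Orientations are given as a rotation vector (axis times angle).
In Python, from bench import robot, eyes, close_job, boxes_of gives the robot as it stands. The module is installed in compiled form; this text tells all that it offers.
- The arm moves only by the tool arm_command, never from a script. Its argument "plan" is a list of rows, each an object of numbers: "dx", "dy", "dz": the shift along the tool's x, y, z in mm; "rx", "ry", "rz": the turn, a rotation vector about the tool's x, y, z in degrees. A call has exactly 8 rows; each row shifts and turns the commanded pose from where the row before left it, along the tool's axes as they then stand; what a row does not reach is not made up. A row lasts 1/12 s, in which the tool goes at most 41.7 mm and 7.16 degrees, less where a joint would pass 70% of its speed; a pose out of reach is approached as far as the arm can. A call is refused whole if a number of a shift passes 41.7 or a number of a turn 7.16, either way. A call with a gripper value outside its range is refused whole. "jaw" is the opening, from 0 (shut) to 1 (fully open), set as the call begins (left out, the last holds). The fingers move at their own pace and stop on an object; the grip force is fixed at half the most. Time passes only in rows, so rows that do not move let the fingers close, or fill a call up. It gives the time, the measured TCP pose, the force and the opening at its end, in the units of the state.
- robot.state(): the state, without advancing time (a new reading comes with each control period).
- eyes.capture(name): name is "scene" or "side" or "wrist"; returns (picture, depth): 480x640x3 uint8, blue, green, red; 480x640 float32, m along the optical axis (not along the pixel's ray), 0 where there is no reading.
- eyes.calibration(name): a dict with "K" (3x3 intrinsics, pixels), "dist_coeffs" ([k1, k2, p1, p2, k3] as OpenCV has them; the pictures are not rectified), "world_from_camera" (4x4, takes a point from camera to world coordinates); the wrist camera has in their place "mount" (4x4, takes a point from camera to tool coordinates, whose origin is the TCP and whose axes are the tool frame's). Camera axes: x right, y up, looking along -z (the intrinsics and any distortion apply to the point x, -y, -z); pixel columns grow to the right and rows downward; lengths in m; the calibration is good to about 2 mm. A picture is of the moment at which its call begins: read the wrist's pose just before it. calibration takes no time and is no camera call.
- close_job(): hands the job in, once; it reports no verdict.
Trained networks look in the newest picture that a camera, given by its name, has taken for a name from the list of things; names that differ only in an ending like _2 or _b are one class to them, and where a whole thing is asked for, a point or a joint stands for the part that bears it (a point fixed in the world has none). Each returns a list of dicts, best first, with "conf" (0 to 1); they miss things now and then, are a little off and sometimes report something else, mostly with a low value. They report only what shows in the picture. A call takes as long as a camera call. They do not tell look-alikes from the thing itself.
- boxes_of(thing, camera): "xy" ([column, row] in pixels, amid what is visible of it).
The state is a dict: "time": time; "joints": joint angles; "qd": joint speeds; "tau": joint torques, N m; "eef_pos": TCP position; "orientation": TCP orientation; "contact_force": force on the tool from outside, world axes, zero at the start; "torque": the same for the moment, N m; "width": finger opening in m.
Only numpy, scipy, OpenCV 4.12 (cv2) and the standard library are available. Lean on these libraries where they do the work, as an engineer would, in place of code of your own. Each camera call takes 0.05 s, during which the arm holds its last target. There are 200 camera calls.

### The job

Put the white carrier with the six red-capped tubes down on the open end of the shaker's platform, toe towards the blue dock, then slide it in under the blue lips and cover until its toe is fully home against the hidden back stop and the orange tab is pushed right in. Feel your way in gently: do not knock, jam or press the carrier hard on the shaker. Let go with the carrier left home and level, and leave everything else where it stands.

Things in the scene. Friction and masses are not known exactly. Their poses are not given: they have to be found in the camera images.
- carrier: White tube carrier, 0.3-0.6 kg, on the bench at first. Dark steel foot 102 mm long (x -32 to +70), 70 wide, 6 thick; its bare toe (x +28 to +70) goes in first. White block on it 56 long (x +-28), 40 wide (y +-20), top at 70 mm; six red caps reach 82 mm. Grip it across the 40 mm, above 30 mm height. Origin: under the block's centre, at the underside; x points to the toe, z up.
- toe (a point): Middle of the toe's front edge, at the underside (x = +70 mm in the carrier's frame, same axes). It travels 8 to 38 mm in under the cover before it meets the stop.
- shaker: Grey bench shaker, fixed, x -160 to +130 mm, y +-105, origin at bench level, z up; x is the way the carrier slides in. Aluminium platform top at z = 88 mm; its end x -160 to -52 is open, then two blue flares narrow to the dock's mouth at x = -20. Set down on it softly: under 60 N from the carrier, under 20 N from arm or fingers.
- dock: Blue dock, fixed on the shaker. Origin: centre of its mouth on the platform (x = -20, z = 88 mm in the shaker's frame; same axes). From here guide walls (inner faces y +-37, tops 16 mm above the platform) carry lips for 90 mm over the foot's edges: gap under the lips 8 mm; they reach in to y +-24; the white block passes between. Delicate: keep the carrier's force on the dock and its stop under 20 N.
- cover (a point): On the platform below the middle of the front edge of the blue cover (x = +70 mm in the shaker's frame; same axes). The cover is 55 mm long, its gap 8 mm, its top 26 mm above the platform. Under it, unseen, is a rigid back stop, set anew each time: its face lies 8 to 38 mm beyond this point, so the carrier's origin is home at shaker x = +8 to +38 mm.
- tab (a joint): Orange presence tab, a 16 x 28 mm plate showing above the middle of the blue cover (top 32 mm above the platform); its plunger stands 6 mm proud of the hidden stop and the toe pushes it in. 0 = free, It rides on the stop. 0.006 m = pushed right in, the toe against the stop. A light spring (under 1 N) returns it; the carrier's friction holds it in.
- bottle_clear: Clear bottle with red cap, 72 mm wide, 150 mm high, origin at the underside. Leave alone.
- bottle_amber: Amber bottle with red cap, 66 mm wide, 130 mm high, origin at the underside. Leave alone.
- beaker: Open glass beaker, 72 mm wide, 85 mm high, origin at the underside. Leave alone.
- spare_cap: Loose red screw cap, 36 mm wide, 16 mm high, lying on the platform corner beside the dock's far end; origin at the underside. Leave alone.
- tube_rack: Green tube rack 60 x 110 x 53 mm, origin at the underside. Leave alone.
- marker: Black marker pen, 120 mm long, 14 mm thick, lying on the bench; origin below its middle. Leave alone.
There are look-alikes about, which are no part of the job. What is shaped like the carrier but purple or yellow is not meant.

How it is judged:
By the outcome, as a careful person would: the job done as asked, in the order asked, and still so for the second after the job is handed in, with the robot touching nothing.
It also fails if it takes over 48 s, if anything falls off the work surface, if the arm or the gripper's body presses on something with over 40 N, if the wrist force passes 120 N, or if a joint passes its speed limit or range.

## Working session

There is one attempt and no reset: what is moved stays moved. The work goes in short steps, Python scripts to look and compute and a tool call to move; the robot and the scene stay as the last step left them, time stands still between calls to the robot, and variables do not carry over. Pictures are saved under pics/ and viewed, about 8 in all and at most 12, crops included, and the job is handed in when it is done.

Besides the shell and the picture viewer there is one more tool, called after "Emit:" as name(argument=value, ...) on one line, values as JSON. arm_command: Moves the arm, as the interface text tells. Its arguments: {"type":"object","properties":{"plan":{"type":"array","items":{"type":"object","properties":{"dx":{"type":"number"},"dy":{"type":"number"},"dz":{"type":"number"},"rx":{"type":"number"},"ry":{"type":"number"},"rz":{"type":"number"}}}},"jaw":{"type":"number"}},"required":["plan"]}

```bash
mkdir -p pics
cat > h.py <<'E'
import numpy as np, cv2
from scipy.spatial.transform import Rotation as R
from bench import robot, eyes, close_job, boxes_of
def T_cam(name):
    c=eyes.calibration(name)
    if 'world_from_camera' in c: return np.array(c['world_from_camera'])
    s=robot.state(); T=np.eye(4); T[:3,:3]=R.from_rotvec(s['orientation']).as_matrix(); T[:3,3]=s['eef_pos']
    return T@np.array(c['mount'])
def cloud(name,T,depth):
    c=eyes.calibration(name); K=np.array(c['K']); h,w=depth.shape
    g=np.stack(np.meshgrid(np.arange(w),np.arange(h)),-1).reshape(-1,1,2).astype(np.float64)
    u=cv2.undistortPoints(g,K,np.array(c['dist_coeffs'],float)).reshape(h,w,2)
    p=np.stack([u[...,0]*depth,-u[...,1]*depth,-depth],-1)
    P=p@T[:3,:3].T+T[:3,3]; P[depth<=0]=np.nan
    return P
def shoot(name,fn=None):
    T=T_cam(name); im,d=eyes.capture(name); 
    if fn: cv2.imwrite('pics/'+fn,im)
    return im,cloud(name,T,d)
E
python3 - <<'E'
from h import *
s=robot.state(); print({k:np.round(v,3) for k,v in s.items()})
a,Pa=shoot('scene'); 
for n in ['carrier','shaker','dock','bottle_clear','bottle_amber','beaker','spare_cap','tube_rack','marker','tab']:
    for b in boxes_of(n,'scene')[:4]:
        x,y=map(int,b['xy']); print(n,b['xy'],round(b['conf'],2),np.round(np.nanmedian(Pa[y-2:y+3,x-2:x+3].reshape(-1,3),0),3))
b,Pb=shoot('side')
np.savez('s0.npz',a=a,Pa=Pa,b=b,Pb=Pb)
cv2.imwrite('pics/scene.png',a);cv2.imwrite('pics/side.png',b)
E
```

```text
{'time': np.float64(0.0), 'joints': array([-0.019,  0.424,  1.631,  0.   ,  1.089, -0.019]), 'qd': array([ 0.002, -0.001, -0.   ,  0.   , -0.   , -0.   ]), 'tau': array([ 1.0000e-03, -5.5738e+01, -2.8174e+01,  0.0000e+00,  7.0000e-03,
        0.0000e+00]), 'eef_pos': array([0.625, 0.   , 0.404]), 'orientation': array([ 1.208,  1.21 , -1.21 ]), 'contact_force': array([0.744, 0.054, 0.017]), 'torque': array([-0.004,  0.07 ,  0.058]), 'width': np.float64(0.086)}
carrier [277.4, 375.0] 0.85 [ 0.707 -0.397  0.028]
carrier [232.1, 332.0] 0.76 [ 0.557 -0.375  0.059]
carrier [203.1, 377.1] 0.67 [ 0.571 -0.499  0.039]
shaker [315.9, 226.0] 0.84 [0.537 0.037 0.088]
dock [329.4, 202.7] 0.57 [0.524 0.141 0.105]
bottle_clear [369.8, 294.8] 0.58 [ 0.795 -0.115  0.098]
bottle_amber [334.2, 315.4] 0.6 [ 0.753 -0.217  0.095]
beaker [310.0, 151.4] 0.87 [0.291 0.397 0.073]
spare_cap [308.4, 182.7] 0.66 [0.412 0.196 0.104]
tube_rack [397.1, 177.3] 0.89 [0.618 0.466 0.044]
marker [188.5, 293.1] 0.78 [ 0.347 -0.319  0.011]
marker [312.3, 150.1] 0.5 [0.297 0.403 0.077]
```

View pics/scene.png

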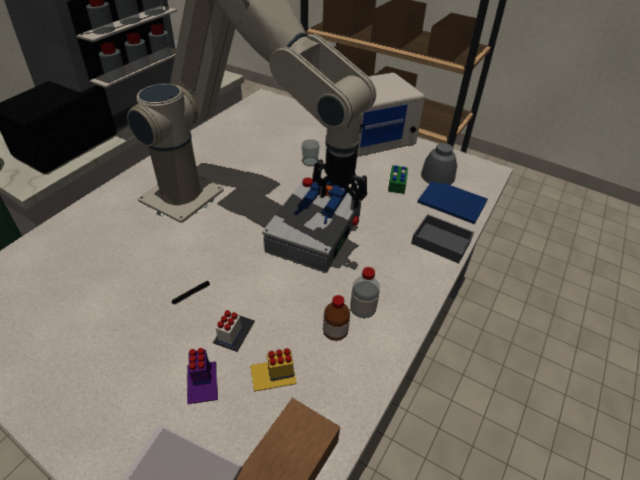

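View pics/side.png

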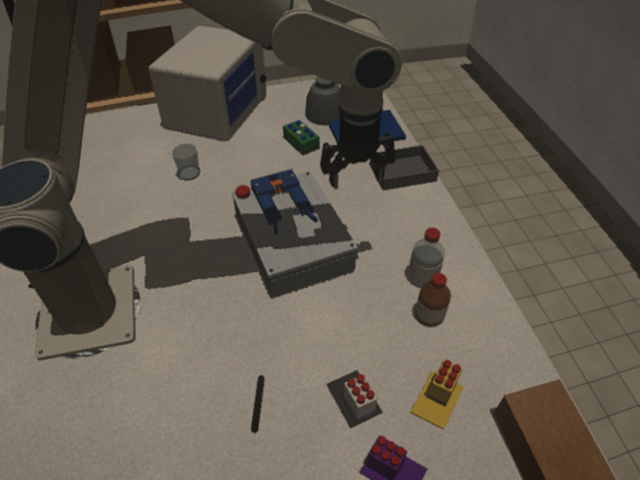

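The white carrier is at scene pixel (232,332). Its look-alikes are purple (203,377) and yellow (277,375). The shaker is at (316,226), with the dock's mouth facing the carrier side. Next I'll fit the poses from the depth data.

Run:
```python
from h import *
d=np.load('s0.npz')
def rect(P): 
    r=cv2.minAreaRect((P[:,:2]*1000).astype(np.float32)); return np.round(r[0],1),np.round(r[1],1),round(r[2],1)
for im,P,n in [(d['a'],d['Pa'],'scene'),(d['b'],d['Pb'],'side')]:
    hsv=cv2.cvtColor(im,cv2.COLOR_BGR2HSV)
    z=P[...,2]; near=np.hypot(P[...,0]-.56,P[...,1]+.38)<.085
    foot=near&(z>.002)&(z<.012)&(hsv[...,2]<110)
    blk=near&(z>.03)&(z<.1); red=blk&(hsv[...,1]>150)
    for k,m in [('foot',foot),('blk',blk),('red',red)]: print(n,k,m.sum(),np.round(np.median(P[m],0),3),rect(P[m]))
    reg=(abs(P[...,0]-.52)<.25)&(abs(P[...,1]-.07)<.25)
    plat=reg&(z>.08)&(z<.093); blue=reg&(z>.094)&(z<.125)&(hsv[...,0]>100)&(hsv[...,0]<125)&(hsv[...,1]>110)
    for k,m in [('plat',plat),('blue',blue)]: print(n,k,m.sum(),np.round(np.median(P[m],0),3),rect(P[m]))
    tab=reg&(z>.1)&(z<.13)&(hsv[...,0]>5)&(hsv[...,0]<20)&(hsv[...,1]>150); print('tab',tab.sum(),np.round(np.median(P[tab],0),3))
im=d['a'];x=cv2.resize(im[290:410,160:320],None,fx=3,fy=3,interpolation=cv2.INTER_CUBIC)
y=cv2.resize(d['b'][150:310,200:400],None,fx=2.25,fy=2.25,interpolation=cv2.INTER_CUBIC)
o=np.zeros((720,480,3),np.uint8);o[:360,:480]=x;o[360:,:450]=y;cv2.imwrite('pics/crop.png',cv2.resize(o,(400,600)))
```

```text
scene foot 391 [ 0.553 -0.366  0.006] (array([ 539.4, -383.1]), array([ 69.8, 168.8]), 8.5)
scene blk 583 [ 0.545 -0.373  0.069] (array([ 542.2, -398.8]), array([ 42.8, 131.7]), 11.6)
scene red 168 [ 0.539 -0.365  0.081] (array([ 543. , -400.2]), array([ 31.1, 126. ]), 11.9)
scene plat 3340 [0.512 0.038 0.088] (array([544.8,  -2.1]), array([284.3, 516.7]), 27.6)
scene blue 628 [0.513 0.147 0.105] (array([495.1, 141.6]), array([108.8, 178.3]), 8.5)
tab 33 [0.491 0.188 0.119]
side foot 560 [ 0.51  -0.368  0.006] (array([ 550.3, -379.7]), array([100. , 157.2]), 36.1)
side blk 915 [ 0.529 -0.374  0.071] (array([ 539. , -398.7]), array([ 41., 125.]), 12.5)
side red 236 [ 0.53  -0.365  0.082] (array([ 530.8, -364. ]), array([31.8, 49.9]), 13.0)
side plat 6619 [0.504 0.04  0.088] (array([537.8,  12.5]), array([288.5, 515.5]), 27.3)
side blue 713 [0.503 0.172 0.108] (array([492.6, 139. ]), array([108.4, 173.4]), 7.5)
tab 51 [0.485 0.186 0.12 ]
```

View pics/crop.png

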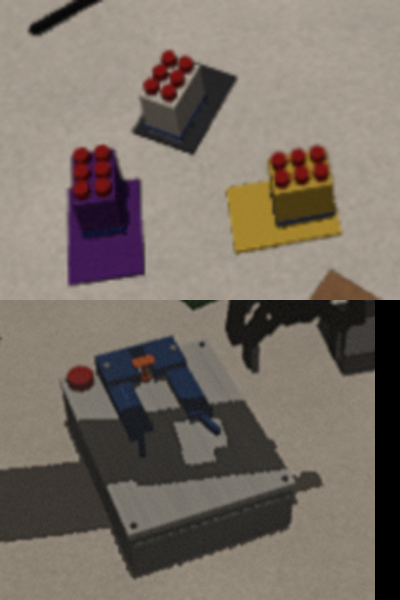

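The crop confirms white is the right one, with its toe pointing away from the purple carrier (towards the shaker, about +y). Next: the wrist view from here and a refined carrier fit.

Run:
```python
from h import *
print(np.round(eyes.calibration('wrist')['mount'],3))
im,P=shoot('wrist','w0.png'); np.savez('w0.npz',im=im,P=P)
hsv=cv2.cvtColor(im,cv2.COLOR_BGR2HSV);z=P[...,2]
print(np.nanmin(P.reshape(-1,3),0),np.nanmax(P.reshape(-1,3),0))
d=np.load('s0.npz')
for c,q in [('a','Pa'),('b','Pb')]:
    im,P=d[c],d[q];z=P[...,2];v=im.max(-1)
    t=np.radians(103);u=np.array([np.cos(t),np.sin(t)]);n=np.array([-u[1],u[0]])
    X=(P[...,:2]-[.531,-.364]);a=X@u*1000;b=X@n*1000
    near=(abs(a)<90)&(abs(b)<50)
    m=near&(z>.003)&(z<.010); print('foot a',np.percentile(a[m],[1,50,99]),'b',np.percentile(b[m],[1,99]),m.sum())
    m=near&(z>.06)&(z<.074); print('top a',np.percentile(a[m],[2,98]),'b',np.percentile(b[m],[2,98]))
```

```text
[[-0.001  0.266 -0.964  0.031]
 [ 1.    -0.    -0.001  0.001]
 [-0.001 -0.964 -0.266 -0.068]
 [ 0.     0.     0.     1.   ]]
[ 0.25937253 -1.04400677 -0.75584986] [1.73109642 0.18193063 0.32787676]
foot a [-88.20483873   0.92254839  72.32508916] b [-44.48682696  38.67132414] 389
top a [-27.53108987  23.66528418] b [-24.30354487  15.46152314]
foot a [-75.21133041  21.15338973  83.15360569] b [-37.98838153  43.4406841 ] 762
top a [-28.48335506  23.81679762] b [-19.70533277  19.66681972]
```

View pics/w0.png

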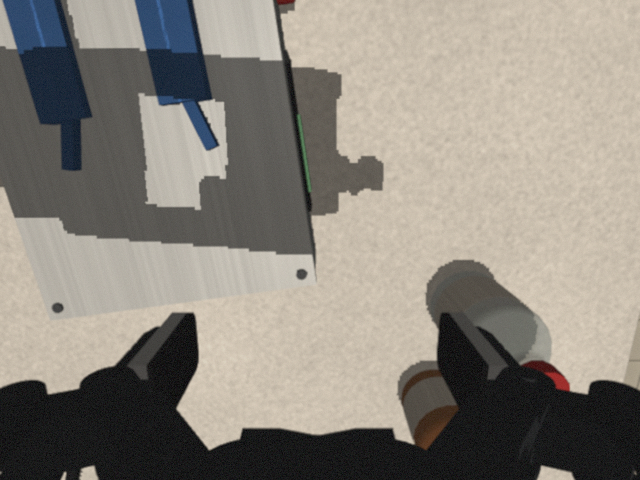

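The wrist view shows the platform's open end, with corners at (50,320) and (315,280), and both blue walls with lip edges. I'll fit the dock axis from these.

Run:
```python
from h import *
d=np.load('w0.npz');im,P=d['im'],d['P'];z=P[...,2];hsv=cv2.cvtColor(im,cv2.COLOR_BGR2HSV)
blue=(hsv[...,0]>100)&(hsv[...,0]<125)&(hsv[...,1]>110)&(z>.098)&(z<.11)
L=[];Rr=[];LO=[];RO=[]
for r in range(4,96,3):
    c=np.where(blue[r,:])[0]; l=c[c<115]; rr=c[c>115]
    if len(l)>10 and len(rr)>10: L.append(P[r,l.max()]);Rr.append(P[r,rr.min()]);RO.append(P[r,rr.max()])
def fit(X):
    X=np.array(X); vx,vy,x,y=cv2.fitLine(X[:,:2].astype(np.float32),cv2.DIST_HUBER,0,1e-5,1e-5).ravel()
    if vy<0: vx,vy=-vx,-vy
    return np.degrees(np.arctan2(vy,vx)),np.array([x,y])
for k,X in [('L',L),('R',Rr),('RO',RO)]: print(k,len(X),fit(X),np.median(np.array(X)[:,2]))
plat=(abs(z-.088)<.004)
# near edge and right edge
E=[];
for c in range(70,295,5):
    r=np.where(plat[:,c])[0]
    E.append(P[r.max(),c])
print('front',fit(E)); E2=[]
for r in range(20,270,5):
    c=np.where(plat[r,:])[0]; E2.append(P[r,c.max()])
print('right',fit(E2))
aL,pL=fit(L);aR,pR=fit(Rr);aF,pF=fit(E);aS,pS=fit(E2)
# dock centerline
for a in [(aL+aR)/2, aF+90 if aF<90 else aF-90, aS]:
    u=np.array([np.cos(np.radians(a)),np.sin(np.radians(a))]);n=np.array([-u[1],u[0]])
    c=(pL@n+pR@n)/2; xs=pF@u+.160
    print(a,'gap',pL@n-pR@n,'origin',u*xs+n*c,'right edge off',pS@n-c)
    print('mouth x by blue', [np.percentile((P[blue&m][:,:2]@u-xs)*1000,1) for m in [np.arange(640)[None]<115,np.arange(640)[None]>115]])
```

```text
L 31 (np.float32(98.429855), array([0.47152755, 0.12302756], dtype=float32)) 0.098967987131732
R 31 (np.float32(98.64419), array([0.5217001 , 0.11899727], dtype=float32)) 0.10419193086169759
RO 31 (np.float32(98.81402), array([0.55141187, 0.12205145], dtype=float32)) 0.09957522648674849
front (np.float32(8.187727), array([ 0.5393116 , -0.04962501], dtype=float32))
right (np.float32(98.35093), array([0.61051404, 0.06348707], dtype=float32))
98.53702 gap 0.049018413 origin [0.49885318 0.10609435] right edge off -0.10409868
mouth x by blue [np.float64(-41.605491698271464), np.float64(-45.82306381989411)]
98.18773 gap 0.049087137 origin [0.49874702 0.10618612] right edge off -0.104546666
mouth x by blue [np.float64(-41.9849518290363), np.float64(-45.62297449447902)]
98.35093 gap 0.04905522 origin [0.49879664 0.10614234] right edge off -0.10433781
mouth x by blue [np.float64(-41.807097567040216), np.float64(-45.7159252323636)]
```

Emit:
arm_command(plan=[{"dz": 40,"dy": -12,"rx": -6.5},{"dz": 40,"dy": -8,"rx": -6.5},{"dz": 41,"dy": 0},{"dz": 41,"dy": 0},{"dz": 41,"dy": 0},{"dz": 41,"dy": 0},{"dz": 41,"dy": 0},{"dz": 41,"dy": 0}], jaw=1)

```text
invalid input
```

Emit:
arm_command(plan=[{"dx": 0,"dy": -18,"dz": 36,"rx": -6.5,"ry": 0,"rz": 0},{"dx": 0,"dy": -18,"dz": 36,"rx": -6.5,"ry": 0,"rz": 0},{"dx": 0,"dy": -18,"dz": 36,"rx": 0,"ry": 0,"rz": 0},{"dx": 0,"dy": -18,"dz": 36,"rx": 0,"ry": 0,"rz": 0},{"dx": 0,"dy": -18,"dz": 36,"rx": 0,"ry": 0,"rz": 0},{"dx": 0,"dy": -18,"dz": 36,"rx": 0,"ry": 0,"rz": 0},{"dx": 0,"dy": -18,"dz": 36,"rx": 0,"ry": 0,"rz": 0},{"dx": 0,"dy": -18,"dz": 36,"rx": 0,"ry": 0,"rz": 0}], jaw=1.0)

```text
time: 1.32
eef_pos: [0.5357, -0.3104, 0.4049]
orientation: [1.04, 1.308, -1.04]
contact_force: [0.5, -0.9, -0.4]
width: 0.0852
```

Emit:
arm_command(plan=[{"dx": 15,"dy": -4,"dz": 14},{"dx": 15,"dy": -4,"dz": 14},{"dx": 15,"dy": -4,"dz": 13},{"dx": 15,"dy": -3,"dz": 12},{"dx": 0},{"dx": 0},{"dx": 0},{"dx": 0}])

```text
invalid input
```

Run:
```python
from h import *
im,P=shoot('wrist','w1.png'); np.savez('w1.npz',im=im,P=P); s=robot.state();print(s['time'],s['eef_pos'],s['orientation'])
t=np.radians(103);u=np.array([np.cos(t),np.sin(t)]);n=np.array([-u[1],u[0]])
z=P[...,2];X=P[...,:2]-[.531,-.364];near=np.hypot(X[...,0],X[...,1])<.09
hsv=cv2.cvtColor(im,cv2.COLOR_BGR2HSV)
for k,m in [('top',near&(abs(z-.07)<.004)),('top+caps',near&(z>.064)&(z<.09)),('caps',near&(z>.075)&(z<.088)),('foot',near&(z>.003)&(z<.009))]:
    if m.sum()<20: print(k,m.sum());continue
    q=(P[m][:,:2]*1000).astype(np.float32);r=cv2.minAreaRect(q);print(k,m.sum(),r,np.percentile(X[m]@u,[1,99]),np.percentile(X[m]@n,[1,99]))
```

```text
1.3667 [ 0.53433382 -0.31624625  0.40509544] [ 1.03990595  1.30378384 -1.04474448]
top 1417 ((539.5355224609375, -392.84161376953125), (39.80428695678711, 119.3192367553711), 11.624602317810059) [-0.08794219  0.02924997] [-0.02249824  0.01745605]
top+caps 3379 ((539.5355224609375, -392.84161376953125), (39.80428695678711, 119.3192367553711), 11.624602317810059) [-0.02573796  0.0291172 ] [-0.02184745  0.01693857]
caps 1874 ((533.1865234375, -362.15008544921875), (33.48044204711914, 51.019683837890625), 12.42861557006836) [-0.02275863  0.02619821] [-0.01850103  0.01341634]
foot 5045 ((546.8283081054688, -367.4836730957031), (94.03828430175781, 165.73997497558594), 13.21902084350586) [-0.0876492   0.07073689] [-0.03744826  0.03146978]
```

View pics/w1.png

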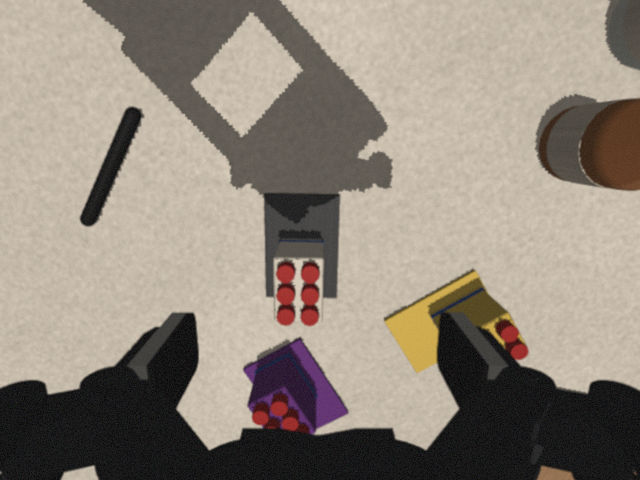

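The white carrier is at (300,280), toe pointing up in the picture and aligned with the tool. Its neighbours are clear of the fingers. Descending now.

Emit:
arm_command(plan=[{"dx": 20,"dy": -3,"dz": 11,"rx": 0,"ry": 0,"rz": 0},{"dx": 20,"dy": -3,"dz": 11,"rx": 0,"ry": 0,"rz": 0},{"dx": 20,"dy": -3,"dz": 11,"rx": 0,"ry": 0,"rz": 0},{"dx": 20,"dy": -2.5,"dz": 11,"rx": 0,"ry": 0,"rz": 0},{"dx": 20,"dy": 0,"dz": 0,"rx": 0,"ry": 0,"rz": 0},{"dx": 20,"dy": 0,"dz": 0,"rx": 0,"ry": 0,"rz": 0},{"dx": 0,"dy": 0,"dz": 0,"rx": 0,"ry": 0,"rz": 0},{"dx": 0,"dy": 0,"dz": 0,"rx": 0,"ry": 0,"rz": 0}])

```text
time: 2.03
eef_pos: [0.535, -0.3537, 0.2839]
orientation: [1.041, 1.311, -1.041]
contact_force: [0.9, -0.1, 0.6]
width: 0.0852
```

Run:
```python
from h import *
im,P=shoot('wrist','w2.png'); s=robot.state();print(s['time'],s['eef_pos'])
Rm=R.from_rotvec(s['orientation']).as_matrix();print(np.round(Rm,3))
z=P[...,2];X=P[...,:2]-[.533,-.362];near=np.hypot(X[...,0],X[...,1])<.06
m=near&(z>.074)&(z<.09);q=(P[m][:,:2]*1000).astype(np.float32);r=cv2.minAreaRect(q);print('caps',r,np.median(z[m]))
c=np.array([*r[0],0])/1000-s['eef_pos'];print('delta tool',Rm.T@c*1000)
```

```text
2.0833 [ 0.53551588 -0.35395333  0.28518298]
[[ 0.     0.974  0.225]
 [ 0.     0.225 -0.974]
 [-1.     0.    -0.   ]]
caps ((533.0997314453125, -362.3414001464844), (33.80951690673828, 51.85970687866211), 11.898496627807617) 0.0820584248173763
delta tool [285.18291984  -4.24326709   7.63053991]
```

Emit:
arm_command(plan=[{"dx": 6,"dy": -2,"dz": 4,"rx": 0.7,"ry": 0,"rz": 0},{"dx": 14,"dy": -2,"dz": 4,"rx": 0,"ry": 0,"rz": 0},{"dx": 20,"dy": 0,"dz": 0,"rx": 0,"ry": 0,"rz": 0},{"dx": 20,"dy": 0,"dz": 0,"rx": 0,"ry": 0,"rz": 0},{"dx": 15,"dy": 0,"dz": 0,"rx": 0,"ry": 0,"rz": 0},{"dx": 5,"dy": 0,"dz": 0,"rx": 0,"ry": 0,"rz": 0},{"dx": 0,"dy": 0,"dz": 0,"rx": 0,"ry": 0,"rz": 0},{"dx": 0,"dy": 0,"dz": 0,"rx": 0,"ry": 0,"rz": 0}])

```text
time: 2.75
eef_pos: [0.5333, -0.3629, 0.2049]
orientation: [1.05, 1.303, -1.05]
contact_force: [0.6, -0.0, 0.8]
width: 0.0855
```

Emit:
arm_command(plan=[{"dx": 0,"dy": 0,"dz": 0,"rx": 0,"ry": 0,"rz": 0},{"dx": 0,"dy": 0,"dz": 0,"rx": 0,"ry": 0,"rz": 0},{"dx": 0,"dy": 0,"dz": 0,"rx": 0,"ry": 0,"rz": 0},{"dx": 0,"dy": 0,"dz": 0,"rx": 0,"ry": 0,"rz": 0},{"dx": 0,"dy": 0,"dz": 0,"rx": 0,"ry": 0,"rz": 0},{"dx": 0,"dy": 0,"dz": 0,"rx": 0,"ry": 0,"rz": 0},{"dx": 0,"dy": 0,"dz": 0,"rx": 0,"ry": 0,"rz": 0},{"dx": 0,"dy": 0,"dz": 0,"rx": 0,"ry": 0,"rz": 0}], jaw=0.0)

```text
time: 3.42
eef_pos: [0.5333, -0.3629, 0.2057]
orientation: [1.049, 1.302, -1.049]
contact_force: [-1.5, 0.7, 5.9]
width: 0.0396
```

Emit:
arm_command(plan=[{"dx": -6,"dy": 0,"dz": 0,"rx": 0,"ry": 0,"rz": 0},{"dx": -14,"dy": 0,"dz": 0,"rx": 0,"ry": 0,"rz": 0},{"dx": -25,"dy": 0,"dz": 0,"rx": 0,"ry": 0,"rz": 0},{"dx": -25,"dy": 0,"dz": 0,"rx": 0,"ry": 0,"rz": 0},{"dx": -25,"dy": 0,"dz": 0,"rx": 0,"ry": 0,"rz": 0},{"dx": -25,"dy": 0,"dz": 0,"rx": 0,"ry": 0,"rz": 0},{"dx": -17,"dy": 0,"dz": 0,"rx": 2,"ry": 0,"rz": 0},{"dx": -8,"dy": 0,"dz": 0,"rx": 2,"ry": 0,"rz": 0}])

```text
time: 4.08
eef_pos: [0.5334, -0.3628, 0.3535]
orientation: [1.103, 1.269, -1.102]
contact_force: [-0.2, -0.1, -4.3]
width: 0.0391
```

Emit:
arm_command(plan=[{"dx": 0,"dy": 3,"dz": -20,"rx": 0,"ry": 0,"rz": 0},{"dx": 0,"dy": 5,"dz": -35,"rx": 0,"ry": 0,"rz": 0},{"dx": 0,"dy": 5,"dz": -41,"rx": 0,"ry": 0,"rz": 0},{"dx": 0,"dy": 5,"dz": -41,"rx": 0,"ry": 0,"rz": 0},{"dx": 0,"dy": 5,"dz": -41,"rx": 0,"ry": 0,"rz": 0},{"dx": 0,"dy": 5,"dz": -41,"rx": 0,"ry": 0,"rz": 0},{"dx": 0,"dy": 3,"dz": -35,"rx": 0,"ry": 0,"rz": 0},{"dx": 0,"dy": 2,"dz": -20,"rx": 0,"ry": 0,"rz": 0}])

```text
time: 4.75
eef_pos: [0.525, -0.0834, 0.3502]
orientation: [1.101, 1.277, -1.101]
contact_force: [0.4, -0.2, -5.1]
width: 0.0395
```

Run:
```python
from h import *
s=robot.state();Rm=R.from_rotvec(s['orientation']).as_matrix();p=s['eef_pos'];print(s['time'],p,s['width'],s['contact_force'])
print(np.round(Rm,4),'yaw',np.degrees(np.arctan2(Rm[1,1],Rm[0,1])))
im,P=shoot('wrist','w3.png');Q=(P-p)@Rm  # tool coords
x,y,zz=Q[...,0],Q[...,1],Q[...,2]
m=(abs(y)<.05)&(abs(zz)<.1)&(x<.225)&(x>.05)
for lo,hi,k in [(.110,.135,'caps'),(.127,.145,'top'),(.185,.22,'foot')]:
    q=m&(x>lo)&(x<hi)
    if q.sum()<10: continue
    r=cv2.minAreaRect((Q[q][:,1:]*1000).astype(np.float32));print(k,q.sum(),np.median(x[q]),np.percentile(y[q],[1,99]),np.percentile(zz[q],[1,99]),r)
for b in ['scene','side']: shoot(b,b+'3.png')
```

```text
4.75 [ 0.52501993 -0.08342118  0.35020603] 0.03948064963778932 [ 0.41950062 -0.22143153 -5.1211194 ]
[[-0.0011  0.9893  0.1461]
 [ 0.0011  0.1461 -0.9893]
 [-1.     -0.001  -0.0013]] yaw 8.401497272692692
caps 31035 0.1230872922588762 [-0.04864669  0.04874542] [-0.02617358  0.01248976] ((0.002574920654296875, -4.770744323730469), (99.99198150634766, 48.354007720947266), 0.00465881172567606)
top 13712 0.1352358812474065 [-0.03201539  0.03398475] [-0.0290648  0.0173883] ((1.8174972534179688, -4.311634063720703), (50.4415283203125, 89.02759552001953), 89.58433532714844)
foot 20273 0.19938304003439467 [-0.03346647  0.03524624] [-0.07044053 -0.00351407] ((0.9334373474121094, -32.07301330566406), (77.56988525390625, 70.40255737304688), 89.77485656738281)
```

View pics/w3.png

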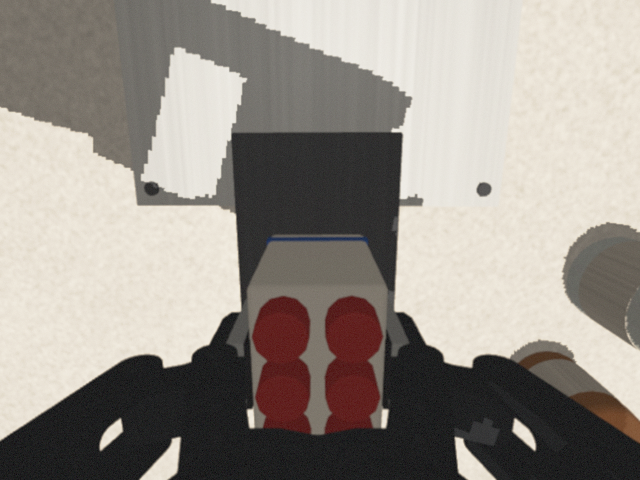

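The carrier hangs level with its toe up in the picture, over the platform's front edge. Now moving over the open end.

Emit:
arm_command(plan=[{"dx": 0,"dy": 0.7,"dz": -12,"rx": 0,"ry": 0,"rz": 0},{"dx": 0,"dy": 0,"dz": -20,"rx": 0,"ry": 0,"rz": 0},{"dx": 0,"dy": 0,"dz": -20,"rx": 0,"ry": 0,"rz": 0},{"dx": 12,"dy": 0,"dz": -12,"rx": 0,"ry": 0,"rz": 0},{"dx": 16,"dy": 0,"dz": -5,"rx": 0,"ry": 0,"rz": 0},{"dx": 14,"dy": 0,"dz": 0,"rx": 0,"ry": 0,"rz": 0},{"dx": 7,"dy": 0,"dz": 0,"rx": 0,"ry": 0,"rz": 0},{"dx": 0,"dy": 0,"dz": 0,"rx": 0,"ry": 0,"rz": 0}])

```text
time: 5.57
eef_pos: [0.5164, -0.0189, 0.2994]
orientation: [1.101, 1.276, -1.104]
contact_force: [-1.1, 0.5, -4.6]
width: 0.0391
```

Emit:
arm_command(plan=[{"dx": 1,"dy": 0,"dz": 0,"rx": 0,"ry": 0,"rz": 0},{"dx": 1,"dy": 0,"dz": 0,"rx": 0,"ry": 0,"rz": 0},{"dx": 1,"dy": 0,"dz": 0,"rx": 0,"ry": 0,"rz": 0},{"dx": 1,"dy": 0,"dz": 0,"rx": 0,"ry": 0,"rz": 0},{"dx": 0.5,"dy": 0,"dz": 0,"rx": 0,"ry": 0,"rz": 0},{"dx": 0.5,"dy": 0,"dz": 0,"rx": 0,"ry": 0,"rz": 0},{"dx": 0,"dy": 0,"dz": 0,"rx": 0,"ry": 0,"rz": 0},{"dx": 0,"dy": 0,"dz": 0,"rx": 0,"ry": 0,"rz": 0}])

```text
time: 6.23
eef_pos: [0.5169, -0.0184, 0.2958]
orientation: [1.102, 1.274, -1.102]
contact_force: [0.2, -1.4, -4.6]
width: 0.0392
```

```bash
cat >> h.py <<'E'
def rep():
    s=robot.state();p=s['eef_pos'];Rm=R.from_rotvec(s['orientation']).as_matrix()
    a=np.radians(98.35);u=np.array([np.cos(a),np.sin(a)]);n=np.array([-u[1],u[0]]);d=p[:2]-[.4988,.1061]
    f=s['contact_force'];print('t',s['time'],'shaker x,y mm',d@u*1e3,d@n*1e3,'z',p[2]*1e3,'yaw',np.degrees(np.arctan2(Rm[1,1],Rm[0,1])),'tilt',Rm[:2,0]*57.3,'F u,n,z',f[:2]@u,f[:2]@n,f[2],'w',s['width'],'tau',s['torque'])
E
python3 -c "
from h import *
rep()
im,P=shoot('wrist','w4.png')"
```

```text
t 6.2333 shaker x,y mm -125.79429927404665 0.1731916834248552 z 295.7871837623407 yaw 8.300889338810032 tilt [0.00226499 0.00017458] F u,n,z -1.3747824129235522 -0.04741199295950538 -4.632184285637389 w 0.03924837881824045 tau [-0.07043618  0.03193329  0.03498972]
```

View pics/w4.png

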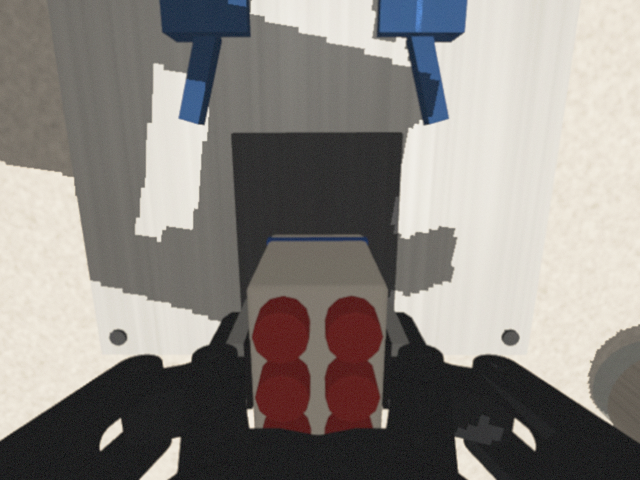

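The picture shows the toe edge's middle at column 317 and the lip gap's middle at about 313.5 (cols 250–377). So I shift about 1 mm left, then touch down slowly.

Emit:
arm_command(plan=[{"dx": 0,"dy": -0.5,"dz": -2,"rx": 0,"ry": 0,"rz": 0},{"dx": 0,"dy": -0.5,"dz": -2,"rx": 0,"ry": 0,"rz": 0},{"dx": 0.3,"dy": 0,"dz": 0,"rx": 0,"ry": 0,"rz": 0},{"dx": 0.3,"dy": 0,"dz": 0,"rx": 0,"ry": 0,"rz": 0},{"dx": 0.3,"dy": 0,"dz": 0,"rx": 0,"ry": 0,"rz": 0},{"dx": 0.3,"dy": 0,"dz": 0,"rx": 0,"ry": 0,"rz": 0},{"dx": 0.3,"dy": 0,"dz": 0,"rx": 0,"ry": 0,"rz": 0},{"dx": 0,"dy": 0,"dz": 0,"rx": 0,"ry": 0,"rz": 0}])

```text
time: 6.95
eef_pos: [0.5153, -0.0146, 0.2941]
orientation: [1.102, 1.274, -1.102]
contact_force: [-0.1, -0.9, -5.0]
width: 0.0394
```

Emit:
arm_command(plan=[{"dx": 0.2,"dy": 0,"dz": 0,"rx": 0,"ry": 0,"rz": 0},{"dx": 0.2,"dy": 0,"dz": 0,"rx": 0,"ry": 0,"rz": 0},{"dx": 0.2,"dy": 0,"dz": 0,"rx": 0,"ry": 0,"rz": 0},{"dx": 0,"dy": 0,"dz": 0,"rx": 0,"ry": 0,"rz": 0},{"dx": 0,"dy": 0,"dz": 0,"rx": 0,"ry": 0,"rz": 0},{"dx": 0,"dy": 0,"dz": 0,"rx": 0,"ry": 0,"rz": 0},{"dx": 0,"dy": 0,"dz": 0,"rx": 0,"ry": 0,"rz": 0},{"dx": 0,"dy": 0,"dz": 0,"rx": 0,"ry": 0,"rz": 0}])

```text
time: 7.62
eef_pos: [0.5153, -0.0146, 0.2937]
orientation: [1.102, 1.274, -1.102]
contact_force: [-0.2, -0.2, -1.7]
width: 0.0397
```

Emit:
arm_command(plan=[{"dx": 0.2,"dy": 0,"dz": 0,"rx": 0,"ry": 0,"rz": 0},{"dx": 0,"dy": 0,"dz": 0,"rx": 0,"ry": 0,"rz": 0},{"dx": 0,"dy": 0,"dz": -3,"rx": 0,"ry": 0,"rz": 0},{"dx": 0,"dy": 0,"dz": -4,"rx": 0,"ry": 0,"rz": 0},{"dx": 0,"dy": 0,"dz": -4,"rx": 0,"ry": 0,"rz": 0},{"dx": 0,"dy": 0,"dz": -4,"rx": 0,"ry": 0,"rz": 0},{"dx": 0,"dy": 0,"dz": -4,"rx": 0,"ry": 0,"rz": 0},{"dx": 0,"dy": 0,"dz": -3,"rx": 0,"ry": 0,"rz": 0}])

```text
time: 8.28
eef_pos: [0.5124, 0.0076, 0.2937]
orientation: [1.102, 1.274, -1.101]
contact_force: [1.3, -5.2, 3.9]
width: 0.0394
```

```bash
python3 -c "
from h import *
rep()
im,P=shoot('wrist','w5.png');np.savez('w5.npz',im=im,P=P)
s=robot.state();Rm=R.from_rotvec(s['orientation']).as_matrix();p=s['eef_pos'];Q=(P-p)@Rm*1000
hsv=cv2.cvtColor(im,cv2.COLOR_BGR2HSV);blue=(hsv[...,0]>100)&(hsv[...,0]<125)&(hsv[...,1]>110)
z=P[...,2]
for r in range(5,75,7):
    c=np.where(blue[r]&(z[r]>.099)&(z[r]<.11))[0]
    l=c[c<315];q=c[c>315]
    if len(l)>5 and len(q)>5: a=Q[r,l.max()];b=Q[r,q.min()];print(r,np.round(a),np.round(b),'gap',b[1]-a[1],'mid',(a[1]+b[1])/2)
for r in range(140,230,12):
    f=np.where((z[r]>.0915)&(z[r]<.098)&(abs(Q[r,:,1])<42))[0]; print('foot',r,Q[r,f.min()],Q[r,f.max()],(Q[r,f.min(),1]+Q[r,f.max(),1])/2)
"
```

```text
t 8.2833 shaker x,y mm -99.42416416010946 0.8757844361203605 z 293.6612064195784 yaw 8.324634280825121 tilt [ 0.04728261 -0.01492451] F u,n,z -5.324309633408937 -0.5254044926808594 3.9009420820098333 w 0.03940852036016913 tau [-0.80711303  0.03018486  0.07090624]
5 [ 193.  -24. -114.] [ 190.   24. -114.] gap 47.871965050443876 mid -0.07281318706795226
12 [ 193.  -24. -112.] [ 192.   24. -112.] gap 47.865627261340144 mid -0.15047762471088078
19 [ 194.  -24. -110.] [ 192.   24. -110.] gap 47.9048416590051 mid -0.04220016205677446
26 [ 194.  -24. -108.] [ 190.   24. -107.] gap 47.815260837412644 mid -0.19750986998626985
33 [ 191.  -24. -105.] [ 190.   24. -104.] gap 47.54651539228971 mid -0.03035111194420992
40 [ 191.  -24. -102.] [ 190.   24. -102.] gap 47.84459209629313 mid -0.008455438680281091
47 [ 194.  -24. -101.] [ 194.   24. -101.] gap 48.303073448267824 mid 0.08350332962887741
54 [192. -24. -98.] [193.  24. -98.] gap 48.10682085731007 mid 0.13794472226178733
61 [191. -24. -95.] [193.  24. -96.] gap 48.03511019113181 mid 0.2515441479084384
68 [192. -24. -93.] [194.  24. -94.] ga
[... 225 characters left out ...]
0099135 -62.69828747] -0.02564953876673215
foot 164 [199.49914285 -33.75449848 -57.7377518 ] [199.11324116  35.36160047 -57.79605846] 0.8035509924114876
foot 176 [200.11457544 -34.14564852 -52.8017359 ] [199.97446471  35.39054408 -52.84842359] 0.6224477844673437
foot 188 [200.20674963 -34.01452125 -47.8150916 ] [201.0834527   35.88952981 -47.74714345] 0.937504278585358
foot 200 [199.93038574 -33.80629843 -42.79933664] [199.10918742  35.33674638 -42.9512782 ] 0.7652239758318089
foot 212 [199.69809516 -33.60591544 -37.71291356] [201.3657238   36.07890472 -37.4503841 ] 1.236494639716419
foot 224 [199.44956338 -33.82948738 -32.56234765] [199.64927066  35.57759434 -32.55058616] 0.8740534814639815
```

Emit:
arm_command(plan=[{"dx": -0.1,"dy": -0.4,"dz": -1,"rx": 0,"ry": 0,"rz": 0},{"dx": 0,"dy": -0.4,"dz": -1.5,"rx": 0,"ry": 0,"rz": 0},{"dx": 0,"dy": 0,"dz": -2,"rx": 0,"ry": 0,"rz": 0},{"dx": 0,"dy": 0,"dz": -2.5,"rx": 0,"ry": 0,"rz": 0},{"dx": 0,"dy": 0,"dz": -2.5,"rx": 0,"ry": 0,"rz": 0},{"dx": 0,"dy": 0,"dz": -2.5,"rx": 0,"ry": 0,"rz": 0},{"dx": 0,"dy": 0,"dz": -2.5,"rx": 0,"ry": 0,"rz": 0},{"dx": 0,"dy": 0,"dz": -2,"rx": 0,"ry": 0,"rz": 0}])

```text
time: 9.0
eef_pos: [0.509, 0.0233, 0.2937]
orientation: [1.102, 1.274, -1.102]
contact_force: [0.9, -5.1, 3.3]
width: 0.0394
```

```bash
python3 -c "
from h import *
rep()"
```

```text
t 9.0 shaker x,y mm -83.3992966054435 1.9126188249618452 z 293.6807894723823 yaw 8.28153047797717 tilt [ 0.01780466 -0.01731214] F u,n,z -5.224047455456996 -0.17751452599092118 3.265707232062185 w 0.03937660227887729 tau [-0.90411923 -0.18803469 -0.01642985]
```

Emit:
arm_command(plan=[{"dx": 0,"dy": 0,"dz": -3,"rx": 0,"ry": 0,"rz": 0},{"dx": 0,"dy": 0,"dz": -3,"rx": 0,"ry": 0,"rz": 0},{"dx": 0,"dy": 0,"dz": -3,"rx": 0,"ry": 0,"rz": 0},{"dx": 0,"dy": 0,"dz": -3,"rx": 0,"ry": 0,"rz": 0},{"dx": 0,"dy": 0,"dz": -3,"rx": 0,"ry": 0,"rz": 0},{"dx": 0,"dy": 0,"dz": -3,"rx": 0,"ry": 0,"rz": 0},{"dx": 0,"dy": 0,"dz": -3,"rx": 0,"ry": 0,"rz": 0},{"dx": 0,"dy": 0,"dz": -3,"rx": 0,"ry": 0,"rz": 0}])

```text
time: 9.67
eef_pos: [0.5055, 0.0471, 0.2937]
orientation: [1.102, 1.274, -1.102]
contact_force: [0.5, -4.7, 4.3]
width: 0.0393
```

```bash
python3 -c "
from h import *
rep()"
```

```text
t 9.6667 shaker x,y mm -59.37632726007834 1.9403284150296585 z 293.6693105817459 yaw 8.281018975081512 tilt [ 0.01174505 -0.0178746 ] F u,n,z -4.697343329496538 0.17300532735294932 4.293085731905669 w 0.03932575860062837 tau [-0.83317398 -0.22542199  0.00271577]
```

Emit:
arm_command(plan=[{"dx": -0.05,"dy": 0,"dz": -3.5,"rx": 0,"ry": 0,"rz": 0},{"dx": 0,"dy": 0,"dz": -3.5,"rx": 0,"ry": 0,"rz": 0},{"dx": 0,"dy": 0,"dz": -3.5,"rx": 0,"ry": 0,"rz": 0},{"dx": 0,"dy": 0,"dz": -3.5,"rx": 0,"ry": 0,"rz": 0},{"dx": 0,"dy": 0,"dz": -3.5,"rx": 0,"ry": 0,"rz": 0},{"dx": 0,"dy": 0,"dz": -3.5,"rx": 0,"ry": 0,"rz": 0},{"dx": 0,"dy": 0,"dz": -3.5,"rx": 0,"ry": 0,"rz": 0},{"dx": 0,"dy": 0,"dz": -3.5,"rx": 0,"ry": 0,"rz": 0}])

```text
time: 10.33
eef_pos: [0.5014, 0.0748, 0.2937]
orientation: [1.102, 1.274, -1.102]
contact_force: [1.5, -5.4, 3.7]
width: 0.0392
```

```bash
python3 -c "
from h import *
rep()"
```

```text
t 10.3333 shaker x,y mm -31.310915817120158 1.9982179436479095 z 293.66406099073794 yaw 8.279445576267081 tilt [-0.00305559 -0.01638284] F u,n,z -5.522641262564504 -0.7437194978145719 3.740746452866005 w 0.039249483158137255 tau [-0.84791108 -0.25064672 -0.00425266]
```

Emit:
arm_command(plan=[{"dx": 0,"dy": 0,"dz": -3.5,"rx": 0,"ry": 0,"rz": 0},{"dx": 0,"dy": 0,"dz": -3.5,"rx": 0,"ry": 0,"rz": 0},{"dx": 0,"dy": 0,"dz": -3.5,"rx": 0,"ry": 0,"rz": 0},{"dx": 0,"dy": 0,"dz": -3.5,"rx": 0,"ry": 0,"rz": 0},{"dx": 0,"dy": 0,"dz": -3.5,"rx": 0,"ry": 0,"rz": 0},{"dx": 0,"dy": 0,"dz": -3.5,"rx": 0,"ry": 0,"rz": 0},{"dx": 0,"dy": 0,"dz": -3,"rx": 0,"ry": 0,"rz": 0},{"dx": 0,"dy": 0,"dz": -2,"rx": 0,"ry": 0,"rz": 0}])

```text
time: 11.0
eef_pos: [0.4976, 0.1006, 0.2937]
orientation: [1.102, 1.274, -1.102]
contact_force: [1.7, -5.4, 4.3]
width: 0.0394
```

```bash
python3 -c "
from h import *
rep()
P=shoot('side','side5.png');im,P=P
c=cv2.resize(im[150:300,220:370],None,fx=4,fy=4,interpolation=cv2.INTER_CUBIC);cv2.imwrite('pics/tab5.png',c)"
```

```text
t 11.0 shaker x,y mm -5.2842959113116486 1.98427063102735 z 293.69034697045294 yaw 8.28208526802456 tilt [-0.0048981  -0.01505281] F u,n,z -5.5629327509646975 -0.9493346913653499 4.311145847211832 w 0.039427688365522025 tau [-0.92080098 -0.33396469 -0.04969642]
```

View pics/tab5.png

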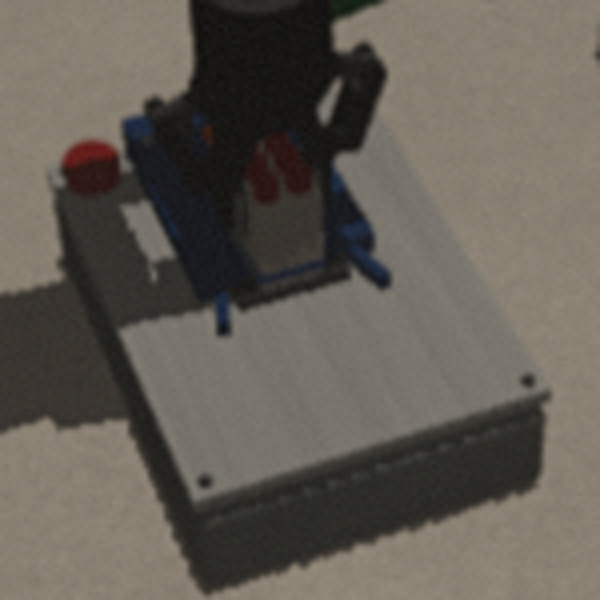

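The carrier sits between the lips, level, with its toe at the cover's edge. Next I track the orange tab with the wrist camera. I advance at most 5 mm per call while it is free, so its 6 mm of travel protects the stop.

```bash
cat >> h.py <<'E'
def tab(fn=None):
    im,P=shoot('wrist',fn);hsv=cv2.cvtColor(im,cv2.COLOR_BGR2HSV);z=P[...,2]
    a=np.radians(98.35);u=np.array([np.cos(a),np.sin(a)]);n=np.array([-u[1],u[0]]);d=(P[...,:2]-[.4988,.1061]);X=d@u*1e3;Y=d@n*1e3
    m=(hsv[...,0]>5)&(hsv[...,0]<20)&(hsv[...,1]>120)&(z>.112)&(z<.126)&(abs(Y)<25)&(X>60)
    rep()
    if m.sum()>5: print('TAB',m.sum(),'x',np.percentile(X[m],[3,50,97]),'y',np.percentile(Y[m],[3,97]),'z',np.median(z[m]))
    else: print('no tab')
E
python3 -c "
from h import *
tab('w6.png')"
```

```text
t 11.1 shaker x,y mm -5.085196884626041 1.9990081765885845 z 293.6860133425021 yaw 8.28526810542939 tilt [-0.00864049  0.01233709] F u,n,z -3.0685098424012542 -0.7941684035399742 5.198909863000833 w 0.03912544294792379 tau [-0.39321456 -0.1639276  -0.05334379]
TAB 4290 x [76.63697016 84.15016002 91.45509871] y [-12.30350012  13.4994729 ] z 0.12021159925532787
```

View pics/w6.png

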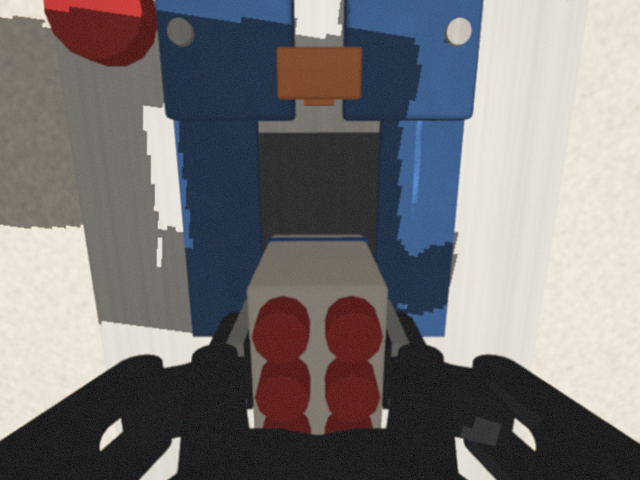

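The tab is at (320,73), with a small plunger below it. The toe edge is at row 133, centred between the lips.

Emit:
arm_command(plan=[{"dx": 0,"dy": 0,"dz": -1,"rx": 0,"ry": 0,"rz": 0},{"dx": 0,"dy": 0,"dz": -1,"rx": 0,"ry": 0,"rz": 0},{"dx": 0,"dy": 0,"dz": -1,"rx": 0,"ry": 0,"rz": 0},{"dx": 0,"dy": 0,"dz": -1,"rx": 0,"ry": 0,"rz": 0},{"dx": 0,"dy": 0,"dz": -1,"rx": 0,"ry": 0,"rz": 0},{"dx": 0,"dy": 0,"dz": 0,"rx": 0,"ry": 0,"rz": 0},{"dx": 0,"dy": 0,"dz": 0,"rx": 0,"ry": 0,"rz": 0},{"dx": 0,"dy": 0,"dz": 0,"rx": 0,"ry": 0,"rz": 0}])

```text
time: 11.77
eef_pos: [0.497, 0.1053, 0.2937]
orientation: [1.102, 1.274, -1.102]
contact_force: [0.0, -5.8, 5.9]
width: 0.0394
```

```bash
python3 -c "
from h import *
tab()"
```

```text
t 11.8167 shaker x,y mm -0.48397017881709503 1.9076071619401336 z 293.69163660239917 yaw 8.29324772413907 tilt [-0.00280422 -0.01089042] F u,n,z -5.062959579834413 -1.0236710774900328 4.828582350279585 w 0.039208570378331926 tau [-0.75157476 -0.20535083 -0.0974738 ]
TAB 4155 x [76.67045935 84.23175816 91.39768989] y [-12.41778349  13.46979786] z 0.1202335269647932
```

Emit:
arm_command(plan=[{"dx": 0,"dy": 0,"dz": -1,"rx": 0,"ry": 0,"rz": 0},{"dx": 0,"dy": 0,"dz": -1,"rx": 0,"ry": 0,"rz": 0},{"dx": 0,"dy": 0,"dz": -1,"rx": 0,"ry": 0,"rz": 0},{"dx": 0,"dy": 0,"dz": -1,"rx": 0,"ry": 0,"rz": 0},{"dx": 0,"dy": 0,"dz": -1,"rx": 0,"ry": 0,"rz": 0},{"dx": 0,"dy": 0,"dz": 0,"rx": 0,"ry": 0,"rz": 0},{"dx": 0,"dy": 0,"dz": 0,"rx": 0,"ry": 0,"rz": 0},{"dx": 0,"dy": 0,"dz": 0,"rx": 0,"ry": 0,"rz": 0}])

```text
time: 12.48
eef_pos: [0.4963, 0.1103, 0.2937]
orientation: [1.102, 1.274, -1.102]
contact_force: [-1.0, -4.4, 5.6]
width: 0.0391
```

```bash
python3 -c "
from h import *
tab()"
```

```text
t 12.5333 shaker x,y mm 4.498333592070023 1.8750982250398562 z 293.6826426662338 yaw 8.290917879835284 tilt [ 0.00064335 -0.0107318 ] F u,n,z -5.124289005963827 -0.06187491067623916 4.682158043759346 w 0.03932305393110612 tau [-0.8098969  -0.1775866   0.02773772]
TAB 4043 x [76.79213159 84.19966045 91.44538503] y [-12.3592767   13.49004648] z 0.12021794568486738
```

Emit:
arm_command(plan=[{"dx": 0,"dy": 0,"dz": -1,"rx": 0,"ry": 0,"rz": 0},{"dx": 0,"dy": 0,"dz": -1,"rx": 0,"ry": 0,"rz": 0},{"dx": 0,"dy": 0,"dz": -1,"rx": 0,"ry": 0,"rz": 0},{"dx": 0,"dy": 0,"dz": -1,"rx": 0,"ry": 0,"rz": 0},{"dx": 0,"dy": 0,"dz": -1,"rx": 0,"ry": 0,"rz": 0},{"dx": 0,"dy": 0,"dz": 0,"rx": 0,"ry": 0,"rz": 0},{"dx": 0,"dy": 0,"dz": 0,"rx": 0,"ry": 0,"rz": 0},{"dx": 0,"dy": 0,"dz": 0,"rx": 0,"ry": 0,"rz": 0}])

```text
time: 13.2
eef_pos: [0.4956, 0.1152, 0.2937]
orientation: [1.102, 1.274, -1.102]
contact_force: [0.1, -6.0, 4.7]
width: 0.0394
```

```bash
python3 -c "
from h import *
tab()"
```

```text
t 13.25 shaker x,y mm 9.444078319029162 1.8581680732442594 z 293.69454887255336 yaw 8.293372844289875 tilt [ 0.00428008 -0.01696283] F u,n,z -4.822871416880077 -0.08251984737462653 5.386972226585506 w 0.039416908715234504 tau [-0.84274393 -0.20548402 -0.05158622]
TAB 4019 x [80.78661406 88.25183975 95.5267728 ] y [-12.37130876  13.43677087] z 0.12022925089593484
```

The tab has moved in 4.05 mm, so about 1.95 mm is left.

Emit:
arm_command(plan=[{"dx": 0,"dy": 0,"dz": -0.4,"rx": 0,"ry": 0,"rz": 0},{"dx": 0,"dy": 0,"dz": -0.4,"rx": 0,"ry": 0,"rz": 0},{"dx": 0,"dy": 0,"dz": -0.4,"rx": 0,"ry": 0,"rz": 0},{"dx": 0,"dy": 0,"dz": -0.2,"rx": 0,"ry": 0,"rz": 0},{"dx": 0,"dy": 0,"dz": 0,"rx": 0,"ry": 0,"rz": 0},{"dx": 0,"dy": 0,"dz": 0,"rx": 0,"ry": 0,"rz": 0},{"dx": 0,"dy": 0,"dz": 0,"rx": 0,"ry": 0,"rz": 0},{"dx": 0,"dy": 0,"dz": 0,"rx": 0,"ry": 0,"rz": 0}])

```text
time: 13.92
eef_pos: [0.4954, 0.1165, 0.2937]
orientation: [1.102, 1.274, -1.102]
contact_force: [0.9, -6.6, 4.7]
width: 0.0392
```

```bash
python3 -c "
from h import *
tab()"
```

```text
t 13.9667 shaker x,y mm 10.752268642825994 1.876958006223753 z 293.67871487585995 yaw 8.296087416109753 tilt [ 0.0016409  -0.02804131] F u,n,z -4.831212964652153 0.5311904701418074 5.272114810800735 w 0.038986918252507205 tau [-0.97996466 -0.24137511 -0.04259545]
TAB 4012 x [82.03477752 89.50412959 96.75867544] y [-12.36061938  13.48229065] z 0.1202433227273572
```

Emit:
arm_command(plan=[{"dx": 0,"dy": 0,"dz": -0.2,"rx": 0,"ry": 0,"rz": 0},{"dx": 0,"dy": 0,"dz": -0.2,"rx": 0,"ry": 0,"rz": 0},{"dx": 0,"dy": 0,"dz": -0.2,"rx": 0,"ry": 0,"rz": 0},{"dx": 0,"dy": 0,"dz": 0,"rx": 0,"ry": 0,"rz": 0},{"dx": 0,"dy": 0,"dz": 0,"rx": 0,"ry": 0,"rz": 0},{"dx": 0,"dy": 0,"dz": 0,"rx": 0,"ry": 0,"rz": 0},{"dx": 0,"dy": 0,"dz": 0,"rx": 0,"ry": 0,"rz": 0},{"dx": 0,"dy": 0,"dz": 0,"rx": 0,"ry": 0,"rz": 0}])

```text
time: 14.63
eef_pos: [0.4953, 0.117, 0.2937]
orientation: [1.102, 1.274, -1.102]
contact_force: [1.4, -7.6, 5.9]
width: 0.0394
```

```bash
python3 -c "
from h import *
tab()"
```

```text
t 14.6833 shaker x,y mm 11.319641074876923 1.8585739570165547 z 293.6777418974468 yaw 8.296688187787899 tilt [ 0.00161995 -0.03213158] F u,n,z -5.609304256158698 0.2730293574757775 4.939353884796919 w 0.03938691502887962 tau [-1.01458534 -0.22544962 -0.09110743]
TAB 4016 x [82.60221456 90.07217638 97.31376502] y [-12.34967827  13.42757477] z 0.12021424981321638
```

Emit:
arm_command(plan=[{"dx": 0,"dy": 0,"dz": -0.1,"rx": 0,"ry": 0,"rz": 0},{"dx": 0,"dy": 0,"dz": -0.1,"rx": 0,"ry": 0,"rz": 0},{"dx": 0,"dy": 0,"dz": 0,"rx": 0,"ry": 0,"rz": 0},{"dx": 0,"dy": 0,"dz": 0,"rx": 0,"ry": 0,"rz": 0},{"dx": 0,"dy": 0,"dz": 0,"rx": 0,"ry": 0,"rz": 0},{"dx": 0,"dy": 0,"dz": 0,"rx": 0,"ry": 0,"rz": 0},{"dx": 0,"dy": 0,"dz": 0,"rx": 0,"ry": 0,"rz": 0},{"dx": 0,"dy": 0,"dz": 0,"rx": 0,"ry": 0,"rz": 0}])

```text
time: 15.35
eef_pos: [0.4953, 0.1171, 0.2937]
orientation: [1.101, 1.274, -1.102]
contact_force: [0.5, -8.3, 5.5]
width: 0.0395
```

```bash
python3 -c "
from h import *
tab()"
```

```text
t 15.4 shaker x,y mm 11.428767805677905 1.875113388291995 z 293.69424278870014 yaw 8.2945403883619 tilt [ 0.00455177 -0.03819915] F u,n,z -7.748172413766435 0.5126120166886492 5.466027917424754 w 0.03938175355464069 tau [-1.11006863 -0.17897625 -0.03409302]
TAB 4020 x [82.68205046 90.1137968  97.38694337] y [-12.336844    13.50810654] z 0.12018212665940953
```

Emit:
arm_command(plan=[{"dx": 0,"dy": 0,"dz": -0.1,"rx": 0,"ry": 0,"rz": 0},{"dx": 0,"dy": 0,"dz": -0.1,"rx": 0,"ry": 0,"rz": 0},{"dx": 0,"dy": 0,"dz": 0,"rx": 0,"ry": 0,"rz": 0},{"dx": 0,"dy": 0,"dz": 0,"rx": 0,"ry": 0,"rz": 0},{"dx": 0,"dy": 0,"dz": 0,"rx": 0,"ry": 0,"rz": 0},{"dx": 0,"dy": 0,"dz": 0,"rx": 0,"ry": 0,"rz": 0},{"dx": 0,"dy": 0,"dz": 0,"rx": 0,"ry": 0,"rz": 0},{"dx": 0,"dy": 0,"dz": 0,"rx": 0,"ry": 0,"rz": 0}])

```text
time: 16.07
eef_pos: [0.4953, 0.1172, 0.2937]
orientation: [1.101, 1.273, -1.102]
contact_force: [1.6, -8.6, 4.8]
width: 0.0392
```

```bash
python3 -c "
from h import *
tab()"
```

```text
t 16.1167 shaker x,y mm 11.508029542707652 1.8666431501466332 z 293.6905829517123 yaw 8.297890735932803 tilt [ 0.00697192 -0.05103778] F u,n,z -9.38129891577653 -0.31007740550290613 4.761212716922536 w 0.03938357246809982 tau [-1.33867716 -0.37362577 -0.02584286]
TAB 4020 x [82.69934252 90.16385612 97.42611489] y [-12.3874284   13.44076896] z 0.12026709090346727
```

The tab has travelled 6.0 mm and motion has stopped while the force rose by about 4 N, so the toe is home. Releasing now.

Emit:
arm_command(plan=[{"dx": 0,"dy": 0,"dz": 0,"rx": 0,"ry": 0,"rz": 0},{"dx": 0,"dy": 0,"dz": 0,"rx": 0,"ry": 0,"rz": 0},{"dx": 0,"dy": 0,"dz": 0,"rx": 0,"ry": 0,"rz": 0},{"dx": 0,"dy": 0,"dz": 0,"rx": 0,"ry": 0,"rz": 0},{"dx": 0,"dy": 0,"dz": 0,"rx": 0,"ry": 0,"rz": 0},{"dx": 0,"dy": 0,"dz": 0,"rx": 0,"ry": 0,"rz": 0},{"dx": 0,"dy": 0,"dz": 0,"rx": 0,"ry": 0,"rz": 0},{"dx": 0,"dy": 0,"dz": 0,"rx": 0,"ry": 0,"rz": 0}], jaw=0.8)

```text
time: 16.78
eef_pos: [0.4952, 0.1179, 0.2935]
orientation: [1.102, 1.274, -1.102]
contact_force: [0.1, 0.2, 0.2]
width: 0.0686
```

```bash
python3 -c "
from h import *
tab('w7.png')"
```

```text
t 16.8333 shaker x,y mm 12.121129784618534 1.8590025129622518 z 293.56514315988426 yaw 8.301700082421336 tilt [-0.00204227  0.00253309] F u,n,z 0.03304834495798025 0.14141534257548133 0.14919544909984228 w 0.06819682219240668 tau [ 0.06036362 -0.07244331  0.03859886]
TAB 4038 x [82.57566143 90.26822527 97.53064024] y [-12.33906166  13.46155893] z 0.12021177920238364
```

View pics/w7.png

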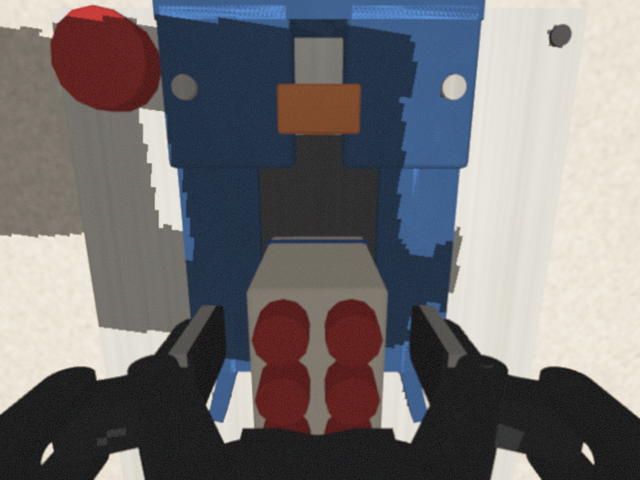

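The fingers are clear on both sides, and the orange tab at (320,108) is still right in (about 6.0 mm). Lifting straight up.

Emit:
arm_command(plan=[{"dx": -5,"dy": 0,"dz": 0,"rx": 0,"ry": 0,"rz": 0},{"dx": -12,"dy": 0,"dz": 0,"rx": 0,"ry": 0,"rz": 0},{"dx": -20,"dy": 0,"dz": 0,"rx": 0,"ry": 0,"rz": 0},{"dx": -25,"dy": 0,"dz": 0,"rx": 0,"ry": 0,"rz": 0},{"dx": -25,"dy": 0,"dz": 0,"rx": 0,"ry": 0,"rz": 0},{"dx": -18,"dy": 0,"dz": 0,"rx": 0,"ry": 0,"rz": 0},{"dx": -10,"dy": 0,"dz": 0,"rx": 0,"ry": 0,"rz": 0},{"dx": 0,"dy": 0,"dz": 0,"rx": 0,"ry": 0,"rz": 0}])

```text
time: 17.5
eef_pos: [0.4958, 0.1179, 0.411]
orientation: [1.104, 1.271, -1.098]
contact_force: [0.8, 0.7, -1.0]
width: 0.0685
```

```bash
python3 -c "
from h import *
tab('w8.png')
im,P=shoot('wrist');z=P[...,2]
a=np.radians(98.35);u=np.array([np.cos(a),np.sin(a)]);n=np.array([-u[1],u[0]]);d=(P[...,:2]-[.4988,.1061]);X=d@u*1e3;Y=d@n*1e3
m=(z>.165)&(z<.175)&(abs(Y)<25)&(abs(X-11)<40);print('caps',m.sum(),np.percentile(X[m],[1,99]),np.percentile(Y[m],[1,99]))
A=np.c_[X[m],Y[m],np.ones(m.sum())];print('plane slope',np.linalg.lstsq(A,z[m]*1e3,rcond=None)[0])
im,P=shoot('scene','scene8.png')
for t in ['bottle_clear','bottle_amber','beaker','spare_cap','tube_rack','marker']:
  for b in boxes_of(t,'scene')[:1]:
    x,y=map(int,b['xy']);print(t,b['xy'],round(b['conf'],2))
"
```

```text
t 17.55 shaker x,y mm 12.0861425506213 1.7724528107502906 z 409.38939248109807 yaw 8.299385077427818 tilt [0.12171334 0.02615302] F u,n,z 0.20089601015374128 -0.5194933943134 0.25437138259475267 w 0.06837024238881399 tau [0.03594126 0.02445493 0.04580161]
TAB 1174 x [82.8222374  89.99880526 97.55703977] y [-12.55749463  13.29625317] z 0.120236769900392
caps 3554 [-11.84707686  36.97645691] [-15.14857114  16.77558264]
plane slope [-2.12567318e-03 -1.08744613e-03  1.70033137e+02]
bottle_clear [368.5, 291.4] 0.98
bottle_amber [335.0, 317.4] 0.79
beaker [312.1, 155.8] 0.45
spare_cap [308.6, 184.7] 0.52
tube_rack [399.0, 177.3] 0.81
marker [190.6, 294.4] 0.77
```

View pics/w8.png

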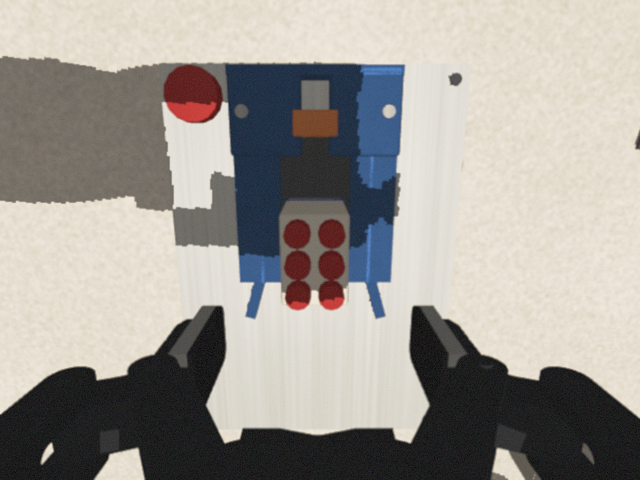

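The carrier is home and level (caps at z = 170 mm, slope about 0.1°). The tab at (315,122) is still in and nothing else has moved. Handing in.

```bash
python3 -c "
from h import *
print(close_job())"
```

```text
the job is handed in; nothing more can be done
None
```

The white carrier is home in the dock, with the orange tab pushed right in, and I have let go and handed the job in. It took about 17.6 s of the 48 s allowed.

I set the carrier down softly on the open end of the platform, slid it in under the lips, and felt for the stop while watching the tab with the wrist camera.

**Home:** The tab moved 6.0 mm and stopped. Over the last 0.4 mm of commanded motion the carrier moved only about 0.2 mm. The force along the slide rose from about 5 N of friction to about 9 N, well under the 20 N limit.

**After letting go and lifting clear:** The tab read 5.8 to 6.1 mm in, depending on which edge I measured, which is within the camera's noise. The caps stand at 170 mm with a slope of about 0.1°, so the carrier is level. The gripper is touching nothing.

**Everything else:** The bottles, beaker, cap, rack and marker came up within a few pixels of where they started. The beaker and spare cap were recognised with only moderate confidence (0.45 and 0.52).

**Other:** Two early move commands were refused as invalid input, and nothing moved. No check failed.

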